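# Open the orange bayonet cap of the sander's dust filter

## Task

Open the dust filter pot with the orange cap so that its cartridge can be changed: press the cap down against its spring, turn it a quarter turn anticlockwise (seen from above) and lift it straight off. Set it down in the black tray, standing on its underside with the grip up, without dropping it, and let go. Leave the blue cap alone.

Things in the scene. Friction and masses are not known exactly. Their poses are not given: they have to be found in the camera images.
- orange_cap: Cap to take off, orange, 0.08-0.17 kg: round plug 58 mm across, 30 high, with an upright grip bar on top, 56 long, 16 thick, 38 high (pinch it 56-60 mm above the origin). Two lugs reach 41.5 mm from the axis, 4-10 mm up. Origin: centre of the plug's underside, 44 mm above the bench when locked; z up, x along bar and lugs, y across. Starts locked, axes along the pot's. Out of the pot once raised 25 mm.
- orange_pot: Its pot, fixed: grey, round, 104 mm across, 62 high, collar bore 66. Origin: centre of underside; z up, x to a red dot, along the locked bar. A spring lifts the cap with 7 N, 12 N at its firm bottom 9 mm down. It passes the catches 4 mm or more down (6-8 good), then turns only anticlockwise from above, to a stop at 100 degrees; it lifts out from 70 on (80-90 good). Sideways play 2-4 mm. Green: entry gaps.
- blue_cap: A cap of the same build and size, but blue, locked in a second fixed pot of the same kind. To be left alone. Origin: centre of its underside, 44 mm above the bench; z up, x along its grip bar; bar top 68 mm above the origin.
- tray: Open black plastic tray, 170 x 170 mm outside, 26 mm high, walls and floor 4 mm thick, fixed to the bench. Origin: centre of its underside; z up, x and y along its sides.

How it is judged:
By the outcome, as a careful person would: the job done as asked, in the order asked, and still so for the second after the job is handed in, with the robot touching nothing.
It also fails if it takes over 43 s, if anything falls off the work surface, if the arm or the gripper's body presses on something with over 40 N, if the wrist force passes 120 N, or if a joint passes its speed limit or range.

## Robot

A 7-joint arm with a two-finger parallel gripper is mounted at the origin on the work surface. World frame = base frame: x ahead of the robot, y to its left, z up, the work surface at z = 0. Lengths are in mm, angles in rad, forces in N, time in s.
With the tool pointing down it reaches from about 400 to 875 mm from the base axis. Payload 4.4 kg.
Tool frame: the origin (TCP) lies at the very end of the fingers, on their centre line; the grasp point (between the pads) lies 19 mm behind it; z points along the fingers, y is the direction in which the jaws open and shut (so a half turn about z gives the same grasp; the last joint's range is limited). The gripper opens to 85 mm and grips with 20 to 120 N. Pads are 22 mm wide; open, the fingers measure 114 mm over their backs; the gripper's body (76 mm by 85 mm) begins 54 mm behind the grasp point. The pads swing forward as they close: fully open they stand 13 mm farther back than shut.
Start: joints at [-1.413, 0.628, 0.038, 1.517, -0.027, 0.996, -0.02], TCP at [144.233, 633.81, 231.313] pointing down, gripper open.
Joint ranges: [-3.06, 3.06], [-0.37, 2.12], [-1.25, 1.32], [0.18, 2.47], [-1.1, 4.24], [0.23, 1.98], [-2.94, 2.94]. Speed limits (rad/s): [2.57, 2.57, 3.14, 3.14, 3.14, 3.14, 3.14].

## Interface

Orientations are given as [roll, pitch, yaw] about the fixed x, y, z axes, in that order (R = Rz(yaw) Ry(pitch) Rx(roll)).
In Python, from cell import ctrl, eyes gives the robot as it stands.
- The arm moves only by the tool move_arm, never from a script. Its argument "increments" is a list of rows, each a list of 6 numbers: the shift along the tool's x, y, z in cm, then the turn, a rotation vector about the tool's x, y, z in degrees. In form: [[x, y, z, wx, wy, wz], ...]. A call has 1 to 20 rows; each row is the pose to reach, as a shift and turn from the pose commanded when the call began, along the tool's axes at that moment; what a row does not reach only later rows make up. A row lasts 1/10 s, in which the tool goes at most 50 mm and 8.59 degrees, less where a joint would pass 70% of its speed; a pose out of reach is approached as far as the arm can. A call with a gripper value outside its range is refused whole. "grip" is the opening, from -1 (shut) to 1 (fully open), set as the call begins (left out, the last holds). The fingers move at their own pace and stop on an object; the grip force is fixed at half the most. Time passes only in rows, so rows that repeat a pose let the fingers close. It gives the time, the measured TCP pose, the force and the opening at its end, in the units of the state.
- ctrl.read_state(): the state, without advancing time (a new reading comes with each control period).
- eyes.get_image(name): name is "scene" or "top"; returns the picture (384x512x3 uint8, red, green, blue); there is no depth.
- eyes.calibration(name): a dict with "fx", "fy", "cx", "cy" (pixels), "pose" (4x4, takes a point from camera to world coordinates). Camera axes: x right, y up, looking along -z (the intrinsics and any distortion apply to the point x, -y, -z); pixel columns grow to the right and rows downward; lengths in mm; the calibration is good to about 2 mm. A picture is of the moment at which its call begins. calibration takes no time and is no camera call.
- ctrl.finish_job(): hands the job in, once; it reports no verdict.
The state is a dict: "clock": time; "qpos": joint angles; "qd": joint speeds; "tau": joint torques, N m; "eef_pos": TCP position; "tool_rot": TCP orientation; "force": force on the tool from outside, world axes, zero at the start; "torque": the same for the moment, N m; "width": finger opening in mm.
Only numpy, scipy, OpenCV 4.12 (cv2) and the standard library are available. Lean on these libraries where they do the work, as an engineer would, in place of code of your own. Each camera call takes 0.05 s, during which the arm holds its last target. There are 200 camera calls.

## Working session

There is one attempt and no reset: what is moved stays moved. The work goes in short steps, Python scripts to look and compute and a tool call to move; the robot and the scene stay as the last step left them, time stands still between calls to the robot, and variables do not carry over. Pictures are saved under pics/ and viewed, about 8 in all and at most 12, crops included, and the job is handed in when it is done.

Besides the shell and the picture viewer there is one more tool, called after ">>>" as name(argument=value, ...) on one line, values as JSON. move_arm: Moves the arm, as the interface text tells. Its arguments: {"type":"object","properties":{"increments":{"type":"array","items":{"type":"array","items":{"type":"number"}}},"grip":{"type":"number"}},"required":["increments"]}

```bash
mkdir -p pics && cat > h.py <<'E'
import numpy as np,cv2
from cell import ctrl,eyes
def snap(n,f):
    im=eyes.get_image(n); cv2.imwrite(f'pics/{f}.png',cv2.cvtColor(im,cv2.COLOR_RGB2BGR)); return im
def ray(n,uv,z):
    c=eyes.calibration(n);P=np.array(c['pose']);uv=np.atleast_2d(uv).astype(float)
    K=np.array([[c['fx'],0,c['cx']],[0,c['fy'],c['cy']],[0,0,1]])
    d=np.array(c.get('dist',c.get('distortion',[0,0,0,0,0])),float)
    p=cv2.undistortPoints(uv[:,None],K,d)[:,0]
    r=np.c_[p[:,0],-p[:,1],-np.ones(len(p))]@P[:3,:3].T;o=P[:3,3]
    return o+r*((z-o[2])/r[:,2])[:,None]
E
python3 - <<'E'
from h import *
for n in('scene','top'):
    snap(n,n+'0');c=eyes.calibration(n);print({k:(np.round(v,3).tolist() if k=='pose' else v) for k,v in c.items()})
a=cv2.imread('pics/scene0.png');b=cv2.imread('pics/top0.png')
s=ctrl.read_state();print(s['clock'],s['eef_pos'],s['tool_rot'],s['width'])
E
```

```text
{'fx': 464.2479950323387, 'fy': 464.2479950323387, 'cx': 253.56208738510787, 'cy': 193.87021324860342, 'pose': [[-0.494, -0.654, 0.572, 1138.625], [0.869, -0.383, 0.312, 354.954], [0.015, 0.652, 0.758, 906.647], [0.0, 0.0, 0.0, 1.0]]}
{'fx': 362.37803545424083, 'fy': 362.37803545424083, 'cx': 251.8171963772271, 'cy': 185.764541443753, 'pose': [[0.002, 0.993, -0.119, 419.46], [-1.0, 0.003, 0.008, 3.856], [0.008, 0.119, 0.993, 768.363], [0.0, 0.0, 0.0, 1.0]]}
0.1 [144.11688342 633.24836146 230.50142061] [-3.13990328e+00  2.77017841e-05  2.91777380e+00] 85.64094815426682
```

View pics/top0.png

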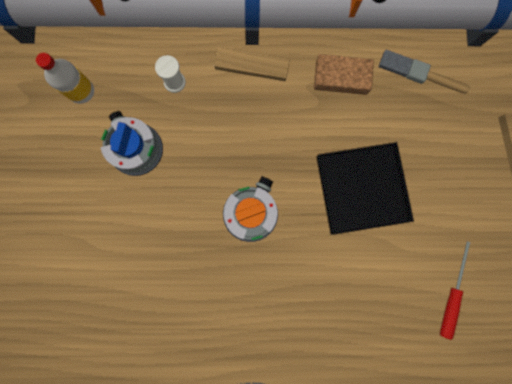

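View pics/scene0.png

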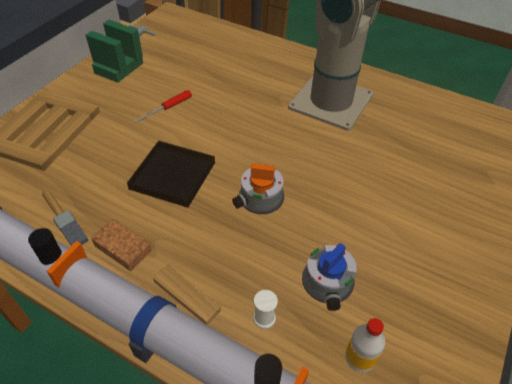

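The top view shows the orange cap at about (250,212), with its pot's red dots at (229,221) and (270,205). The blue cap is at (126,142) and the tray is centred near (365,188). The scene view agrees, with the orange bar at (263,172), the blue bar at (333,258) and the tray at (172,172).

```bash
python3 - <<'E'
from h import *
t=cv2.imread('pics/top0.png');s=cv2.imread('pics/scene0.png')
def cc(m):
    n,l,st,c=cv2.connectedComponentsWithStats(m.astype(np.uint8)*255);return [(c[i],st[i,4]) for i in range(1,n) if st[i,4]>=4],l
h=cv2.cvtColor(t,cv2.COLOR_BGR2HSV);H,S,V=[h[...,i].astype(int) for i in range(3)]
roi=np.zeros(H.shape,bool);roi[178:245,218:285]=1
red=roi&((H<4)|(H>170))&(S>120)&(V>90)
for c,a in cc(red)[0]:print('red',c,a,ray('top',c,62)[0].round(1))
org=roi&(H>=5)&(H<16)&(S>190)&(V>100)
for c,a in cc(org)[0]:print('org',c,a,ray('top',c,112)[0].round(1),ray('top',c,74)[0].round(1))
gray=(roi&(S<60)&(V>110)).astype(np.uint8)
k=max(cv2.findContours(gray,0,1)[0],key=cv2.contourArea);e=cv2.fitEllipse(k);print('pot',e,ray('top',e[0],62)[0])
blk=((V<45)).astype(np.uint8);blk[:130]=0;blk[:,:300]=0
k=max(cv2.findContours(blk,0,1)[0],key=cv2.contourArea);r=cv2.minAreaRect(k);bp=ray('top',cv2.boxPoints(r),26);print('tray',r,bp.round(0).tolist(),bp.mean(0))
h=cv2.cvtColor(s,cv2.COLOR_BGR2HSV);H,S,V=[h[...,i].astype(int) for i in range(3)]
roi=np.zeros(H.shape,bool);roi[155:215,235:295]=1
org=roi&(H>=5)&(H<16)&(S>190)&(V>100)
for c,a in cc(org)[0]:print('sorg',c,a,ray('scene',c,95)[0].round(1))
a=cv2.resize(t[175:250,210:290],None,fx=7,fy=7,interpolation=2);b=cv2.resize(s[155:230,225:305],None,fx=7,fy=7,interpolation=2)[:, :240+320]
cv2.imwrite('pics/crop.png',cv2.resize(np.hstack([a,b]),(800,375)))
E
```

```text
red [270.875 204.875] 8 [466.7 -39.1  62. ]
red [229.  220.5] 6 [436.1  42.3  62. ]
org [250.21583851 212.33695652] 644 [449.7   1.4 112. ] [451.5   1.3  74. ]
pot ((249.97952270507812, 213.16445922851562), (46.35686111450195, 56.17137908935547), 76.45980834960938) [450.44438232   1.68109615  62.        ]
tray ((364.45941162109375, 187.7567596435547), (80.22669982910156, 83.8434829711914), 80.53767395019531) [[573.0, -137.0, 26.0], [604.0, -312.0, 26.0], [438.0, -331.0, 26.0], [410.0, -161.0, 26.0]] [ 506.13675221 -235.08914088   26.        ]
sorg [262.03985507 176.52355072] 552 [468.5  11.1  95. ]
```

View pics/crop.png

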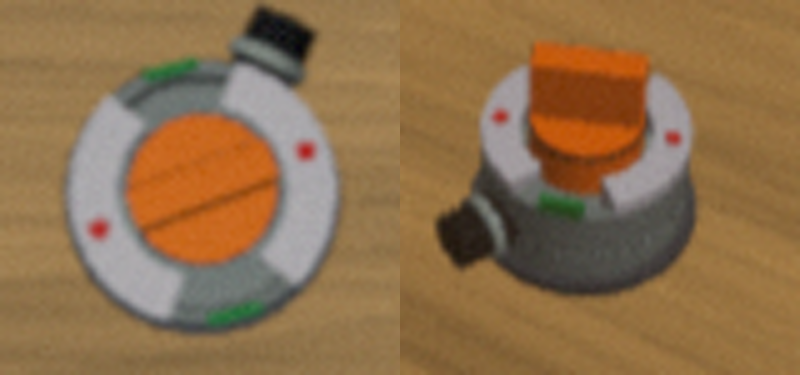

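>>> move_arm(increments=[[-0.4,-0.5,0,0,0,0.6],[-1.3,-1.6,0,0,0,1.7],[-3.1,-3.8,0,0,0,4],[-5.3,-6.6,0,0,0,6.8],[-7.9,-9.9,0,0,0,10.2],[-10.5,-13.2,0,0,0,13.6],[-13.2,-16.4,0,0,0,17],[-15.8,-19.7,0,0,0,20.4],[-18.4,-23,0,0,0,23.8],[-21.1,-26.3,0,0,0,27.2],[-23.7,-29.6,0,0,0,30.6],[-26.3,-32.9,0,0,0,34],[-29,-36.2,0,0,0,37.4],[-31.6,-39.5,0,0,0,40.8],[-34.2,-42.7,0,0,0,44.1],[-36.9,-46,0,0,0,47.5],[-39.5,-49.3,0,0,0,50.9],[-41.7,-52.1,0,0,0,53.8],[-43,-53.7,0,0,0,55.5],[-43.9,-54.8,0,0,0,56.6]], grip=1)

```text
clock: 2.1
eef_pos: [450.8, -0.1, 231.3]
tool_rot: [-3.142, 0.0, 1.926]
force: [0.1, -1.2, -0.4]
width: 85.5
```

>>> move_arm(increments=[[0.1,0.1,1,0,0,0],[0.1,0.1,3,0,0,0],[0.1,0.1,5,0,0,0],[0.1,0.1,7,0,0,0],[0.1,0.1,9,0,0,0],[0.1,0.1,11,0,0,0],[0.1,0.1,12.5,0,0,0],[0.1,0.1,13.8,0,0,0],[0.1,0.1,14.6,0,0,0],[0.1,0.1,14.8,0,0,0],[0.1,0.1,14.8,0,0,0]])

```text
clock: 3.2
eef_pos: [450.9, 3.9, 83.1]
tool_rot: [-3.141, -0.001, 1.931]
force: [0.6, 0.1, -0.2]
width: 85.5
```

```bash
python3 - <<'E'
from h import *
a=snap('scene','s1')[100:240,190:340];b=snap('top','t1')[140:280,180:330]
cv2.imwrite('pics/c1.png',cv2.cvtColor(cv2.resize(np.hstack([b,a]),(800,373),interpolation=2),4))
E
```

```text
(no output)
```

View pics/c1.png

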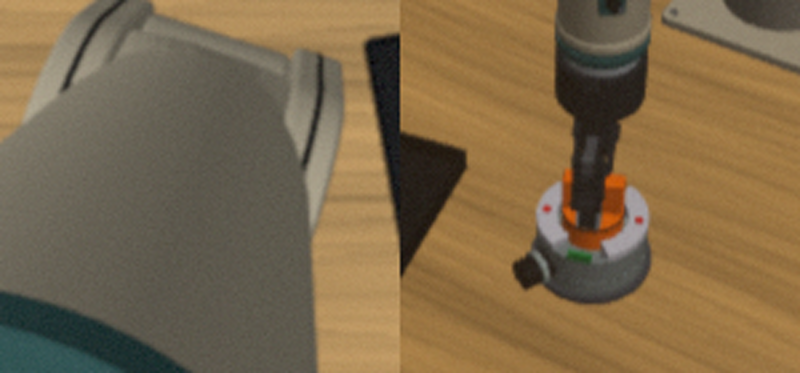

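The gripper straddles the orange bar at (595,195) in the right crop and is centred to a few mm. The top camera's view is blocked by the arm. I'll shift 2 mm to the axis and close.

>>> move_arm(increments=[[-0.2,0,0,0,0,0],[-0.2,0,0,0,0,0]])

```text
clock: 3.5
eef_pos: [452.4, 1.2, 83.8]
tool_rot: [3.141, 0.001, 1.93]
force: [-0.0, 0.2, 0.9]
width: 85.4
```

>>> move_arm(increments=[[0,0,0,0,0,0],[0,0,0,0,0,0],[0,0,0,0,0,0],[0,0,0,0,0,0],[0,0,0,0,0,0],[0,0,0,0,0,0],[0,0,0,0,0,0],[0,0,0,0,0,0],[0,0,0,0,0,0],[0,0,0,0,0,0]], grip=-1)

```text
clock: 4.5
eef_pos: [452.0, 1.5, 83.4]
tool_rot: [3.141, -0.0, 1.93]
force: [-1.3, 0.1, 5.2]
width: 15.0
```

>>> move_arm(increments=[[0,0,0.2,0,0,0],[0,0,0.4,0,0,0],[0,0,0.55,0,0,0],[0,0,0.7,0,0,0],[0,0,0.7,0,0,0],[0,0,0.7,0,0,0]])

```text
clock: 5.1
eef_pos: [452.0, 1.5, 76.7]
tool_rot: [3.141, -0.0, 1.93]
force: [-1.8, -0.3, 9.4]
width: 15.2
```

>>> move_arm(increments=[[0,0,0.05,0,0,-2],[0,0,0.05,0,0,-6],[0,0,0.05,0,0,-11],[0,0,0.05,0,0,-16],[0,0,0.05,0,0,-21],[0,0,0.05,0,0,-26],[0,0,0.05,0,0,-31],[0,0,0.05,0,0,-36],[0,0,0.05,0,0,-41],[0,0,0.05,0,0,-46],[0,0,0.05,0,0,-51],[0,0,0.05,0,0,-56],[0,0,0.05,0,0,-61],[0,0,0.05,0,0,-66],[0,0,0.05,0,0,-71],[0,0,0.05,0,0,-76],[0,0,0.05,0,0,-81],[0,0,0.05,0,0,-84],[0,0,0.05,0,0,-86],[0,0,0.05,0,0,-86]])

```text
clock: 7.1
eef_pos: [453.2, 1.7, 76.4]
tool_rot: [-3.141, 0.003, -2.852]
force: [0.3, -0.2, 10.1]
width: 15.2
```

```bash
python3 - <<'E'
from h import *
a=snap('scene','s2')[130:230,205:325]
s=ctrl.read_state();print(s['eef_pos'],s['tool_rot'],s['force'],s['torque'],s['width'],s['qpos'])
cv2.imwrite('pics/c2.png',cv2.cvtColor(cv2.resize(a,(720,600),interpolation=2),4))
E
```

```text
[453.25671826   1.70959887  76.46543075] [-3.14133250e+00  2.83530899e-03 -2.85233957e+00] [-0.24724918  0.51476425  8.81694109] [0.07402097 0.07075655 0.05174734] 15.23521355945919 [ 0.02375045  0.6302448  -0.12882465  2.18387182  0.23009712  0.33684181
  1.56215639]
```

View pics/c2.png

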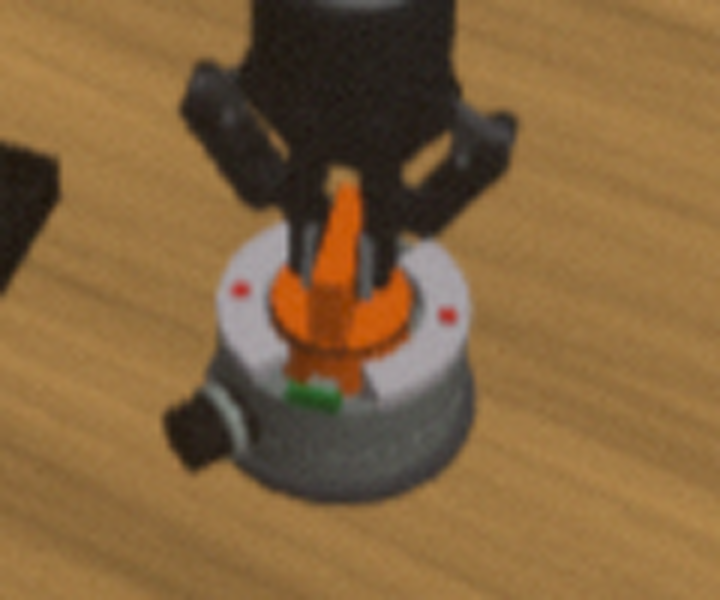

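The bar at (340,240) now points at the green gap at (315,397), and it is still held. I'll lift straight up.

>>> move_arm(increments=[[0,0,-0.2,0,0,0],[0,0,-0.5,0,0,0],[0,0,-0.9,0,0,0],[0,0,-1.4,0,0,0],[0,0,-2,0,0,0],[0,0,-2.7,0,0,0],[0,0,-3.5,0,0,0],[0,0,-4.4,0,0,0],[0,0,-5.4,0,0,0],[0,0,-6.5,0,0,0],[0,0,-7.6,0,0,0],[0,0,-8.6,0,0,0],[0,0,-9.4,0,0,0],[0,0,-9.8,0,0,0],[0,0,-10,0,0,0],[0,0,-10,0,0,0]])

```text
clock: 8.75
eef_pos: [451.9, 1.5, 175.9]
tool_rot: [3.142, -0.0, -2.852]
force: [0.3, -0.5, -0.7]
width: 15.0
```

```bash
python3 - <<'E'
from h import *
a=snap('scene','s3')[80:240,120:320]
s=ctrl.read_state();print(s['eef_pos'],s['tool_rot'],s['force'],s['width'])
cv2.imwrite('pics/c3.png',cv2.cvtColor(cv2.resize(a,(750,600),interpolation=2),4))
p=np.array(s['eef_pos']);yaw=s['tool_rot'][2];d=np.array([506,-235])-p[:2]
print('tool shift cm',(d@[np.cos(yaw),np.sin(yaw)])/10,(d@[np.sin(yaw),-np.cos(yaw)])/10,'yaw',np.degrees(yaw))
E
```

```text
[451.77567824   1.42954018 175.62727148] [ 3.14148675e+00 -4.18053994e-04 -2.85228673e+00] [-0.29250352 -0.11315755 -0.12493692] 14.824810936999338
tool shift cm 1.5479414186782827 -24.207352658692027 yaw -163.4239918020361
```

View pics/c3.png

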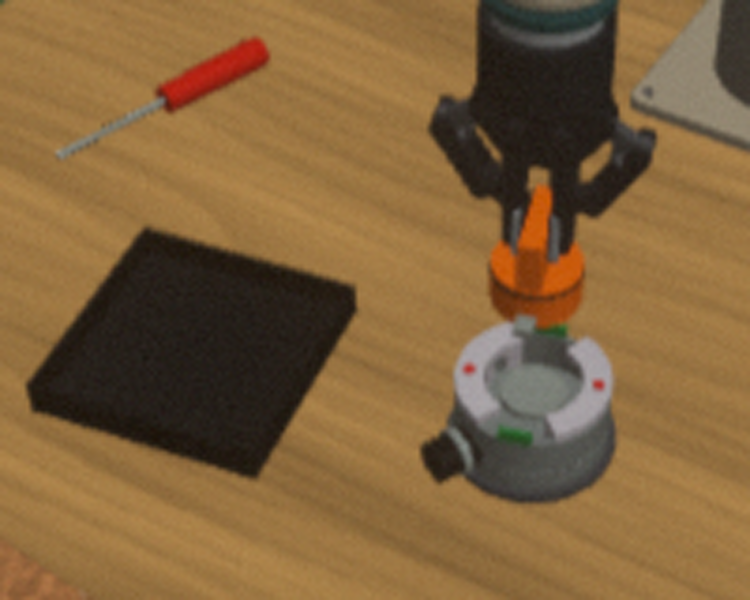

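The cap at (540,260) is clear of the open pot and upright in the jaws. Next I'll carry it over the tray, centred at about (195,350) in this crop.

>>> move_arm(increments=[[0,-0.5,0,0,0,0],[0.1,-1.8,0,0,0,0],[0.3,-3.8,0,0,0,0],[0.4,-6.2,0,0,0,0],[0.6,-8.8,0,0,0,0],[0.8,-11.6,0,0,0,0],[0.9,-14.4,0,0,0,0],[1.1,-17,0,0,0,0],[1.2,-19.4,0,0,0,0],[1.4,-21.6,0,0,0,0],[1.5,-23.2,0,0,0,0],[1.5,-24,0,0,0,0],[1.5,-24.2,0,0,0,0],[1.5,-24.2,0,0,0,0]])

```text
clock: 10.2
eef_pos: [506.5, -234.1, 175.6]
tool_rot: [3.141, -0.0, -2.852]
force: [-0.6, -0.5, -1.8]
width: 14.9
```

>>> move_arm(increments=[[0,0,0.6,0,0,0],[0,0,1.8,0,0,0],[0,0,3.4,0,0,0],[0,0,5.2,0,0,0],[0,0,7,0,0,0],[0,0,8.8,0,0,0],[0,0,10.4,0,0,0],[0,0,11.6,0,0,0],[0,0,12.4,0,0,0],[0,0,12.7,0,0,0],[0,0,12.8,0,0,0],[0,0,12.8,0,0,0]])

```text
clock: 11.4
eef_pos: [506.9, -234.9, 48.1]
tool_rot: [-3.141, 0.001, -2.852]
force: [-0.5, 0.3, -1.3]
width: 14.8
```

```bash
python3 - <<'E'
from h import *
a=snap('scene','s4')[100:240,90:265]
s=ctrl.read_state();print(s['eef_pos'],s['tool_rot'],s['force'],s['width'])
cv2.imwrite('pics/c4.png',cv2.cvtColor(cv2.resize(a,(750,600),interpolation=2),4))
E
```

```text
[ 507.03465135 -234.93304749   48.33208851] [-3.14090003e+00  8.92436914e-04 -2.85231801e+00] [ 0.35811347 -1.03091241 -1.16293018] 14.989510498175914
```

View pics/c4.png

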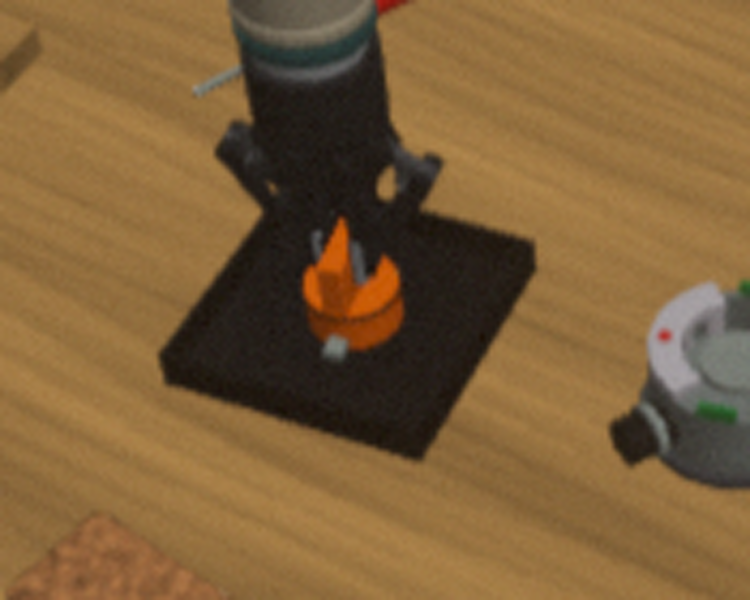

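The cap at (352,300) is upright, well inside the tray and about 5 mm above the floor. I'll lower it until contact.

>>> move_arm(increments=[[0,0,0.1,0,0,0],[0,0,0.2,0,0,0],[0,0,0.3,0,0,0],[0,0,0.4,0,0,0],[0,0,0.4,0,0,0]])

```text
clock: 11.95
eef_pos: [506.5, -234.7, 43.6]
tool_rot: [3.141, -0.0, -2.852]
force: [0.8, 0.4, -1.0]
width: 15.1
```

>>> move_arm(increments=[[0,0,0.05,0,0,0],[0,0,0.1,0,0,0],[0,0,0.1,0,0,0]])

```text
clock: 12.25
eef_pos: [506.6, -234.8, 43.5]
tool_rot: [-3.141, -0.0, -2.852]
force: [-2.4, 0.7, 4.9]
width: 15.0
```

>>> move_arm(increments=[[0,0,0,0,0,0],[0,0,0,0,0,0],[0,0,0,0,0,0],[0,0,0,0,0,0],[0,0,0,0,0,0],[0,0,0,0,0,0],[0,0,0,0,0,0],[0,0,0,0,0,0]], grip=0.4)

```text
clock: 13.05
eef_pos: [506.6, -234.8, 42.8]
tool_rot: [3.142, -0.0, -2.852]
force: [-0.5, 0.2, -0.3]
width: 59.9
```

>>> move_arm(increments=[[0,0,-0.5,0,0,0],[0,0,-1.5,0,0,0],[0,0,-3,0,0,0],[0,0,-5,0,0,0],[0,0,-8,0,0,0],[0,0,-11,0,0,0],[0,0,-14,0,0,0],[0,0,-16,0,0,0],[0,0,-17,0,0,0],[0,0,-17,0,0,0],[0,0,-17,0,0,0]])

```text
clock: 14.15
eef_pos: [506.1, -234.6, 212.3]
tool_rot: [3.141, -0.001, -2.852]
force: [0.3, 0.2, 0.4]
width: 59.8
```

```bash
python3 - <<'E'
from h import *
a=snap('scene','s5')[90:330,90:390]
s=ctrl.read_state();print(s['clock'],s['eef_pos'],s['force'],s['width'])
cv2.imwrite('pics/c5.png',cv2.cvtColor(cv2.resize(a,(750,600),interpolation=2),4))
E
```

```text
14.2 [ 505.78801397 -234.50748977  211.76634512] [-0.3934758   0.29573386  0.08585211] 59.77370708315516
```

View pics/c5.png

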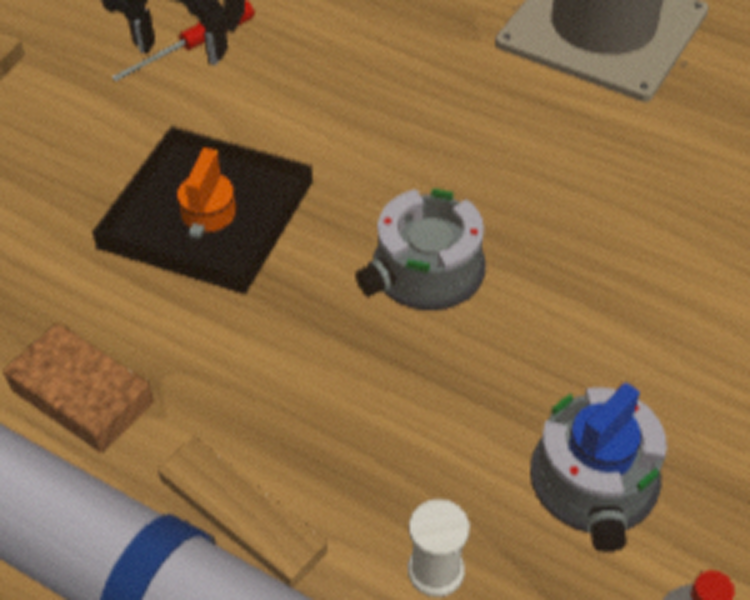

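The orange cap stands upright in the tray at (207,195). Its pot at (430,245) is open, the blue cap at (607,435) is untouched, and the gripper is clear. I'll hand in the job.

```bash
python3 -c "
from cell import ctrl
print(ctrl.finish_job())"
```

```text
the job is handed in; nothing more can be done
None
```

The job is done and handed in at about 14.2 s. I pressed the orange cap down about 7 mm, turned it 86° anticlockwise and lifted it straight out. I then lowered it onto the tray floor until I felt light contact (about 5 N) and let go.

The last picture shows the cap standing grip up near the middle of the tray, the pot open, the blue cap left alone, and the gripper about 100 mm clear. The force reading on the tool was about zero. No check failed or disagreed; the highest force I saw reported was about 10 N.

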